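# Fetch the corner punch from its slide-lid box

### The job

Get the yellow corner punch out of the wooden box: raise the green lid over the lip at its end, slide it out of its grooves and lay it flat on the bench, grip upwards. Lift the punch out, stand it upright on the bench and let go, so that you can take it again across its narrower width and seat it fully down in the aluminium holder, between the two cheeks. Leave the tin, the pen and the scissors where they are.

Things in the scene. Friction and masses are not known exactly. Their poses are not given: they have to be found in the camera images.
- box: Fixed light-wood slide-lid box, outside 81 (x) x 192 (y) mm, origin under its centre on the bench; the lid comes out towards its own -y end. Cavity 52 (x) x 176 (y) mm, floor 6 mm above the bench. The lid lies on ledges 50 mm above the bench, in a channel 69 mm wide and 176 mm long (y -88 to +88).
- box_lip (a point): Middle of the top of the dark lip across the box's -y end (box y -96 to -88 mm). It is 56 mm above the bench: 6 mm above the ledges, level with the top of the shut lid. It blocks the lid until the lid's underside is raised above it.
- box_rails (a point): Middle of the box between the fronts of the two dark rails, at their undersides, 66 mm above the bench. The rails (5 mm thick, tops at 71 mm, 57 mm apart) overhang the lid's long edges from box y +8 to +96 mm: a shut lid can rise level by at most 10 mm, and comes off upwards only once slid out 80 mm. Nothing is above the lid's other half.
- lid: Green lid plate, loose, 66 (x) x 172 (y) x 6 mm, about 0.09 kg; origin at the centre of its underside, same axes as the box when shut (then 50 mm above the bench). A wooden grip block 14 (x) x 40 (y) mm, 30 mm high, stands on the plate, centred at y = -50 mm, its top 36 mm above the lid's underside.
- lid_grip (a point): Centre of the top face of the lid's wooden grip block.
- lid_front (a point): Middle of the lower edge of the lid's -y end (the end behind the lip).
- punch: Yellow corner punch, a loose block 44 (x) x 56 (y) x 36 (z) mm, about 0.22 kg, with a grey pad on top; origin at the centre of its underside. At the start it stands upright on the box floor under the lid, its length along the box, with about 4 mm free beside each long side (no room for fingers) and at least 38 mm free beyond each end.
- holder: Fixed aluminium holder, origin under its centre on the bench; base 64 (x) x 82 (y) x 5 mm. Two end cheeks, tops 38 mm above the bench, stand 62 mm apart along y; two black side lips, tops at 10 mm, 52 mm apart along x. The punch sits between them on the base, its length along the holder's y, either way round. Fingers have room only on the +x and -x sides.
- tin: Loose open steel tin with a roll of tape in it, 72 mm across, 35 mm high, origin at the centre of its underside. Bystander.
- pen: Loose white and blue marker pen lying down, about 138 mm long along its x, 12 mm thick, origin under its middle. Bystander.
- scissors: Loose scissors with orange handles lying flat, about 155 mm long along x (handles at -x), 56 mm wide, 10 mm high, origin about 5 mm from the middle on the bench. Bystander.
Not all that is in view belongs to the job. Leave any pink look-alike of the holder alone. Of the things shaped like the lid, the green one is meant.

How it is judged:
On the way, in this order (a step that is already met when the one before it is completed fails the run):
1. The lid's end is raised over the lip and the lid drawn out at least 40 mm, its tail still in the grooves (y of lid_front in the frame of box below -0.126 m and y of lid in the frame of box above -0.08 m and z of lid_front in the frame of box above 0.054 m and angle between the y axis of lid and the y axis of box, either way round below 0.15 rad).
2. The lid lies flat on the bench, grip upwards, let go (height (world z) of lid below 0.006 m and angle between lid's own z axis and vertical below 0.06 rad and linear speed of lid below 0.03 m/s and contact force between the fingers and lid below 0.05 N), for 0.2 s.
3. The punch stands upright on the bench, let go (height (world z) of punch below 0.003 m and angle between punch's own z axis and vertical below 0.08 rad and linear speed of punch below 0.03 m/s and contact force between the fingers and punch below 0.05 N), for 0.2 s.
At the end, for the whole second after the job is handed in: The punch rests upright in the holder, fully down (underside within 2.5 mm of the base, centre within 6.5 mm across and 5.5 mm along, tilt under 0.06 rad); the lid rests flat on the bench, grip up (underside below 6 mm, tilt under 0.06 rad) (height (world z) of lid below 0.006 m and angle between each of lid, punch's own z axis and vertical below 0.06 rad and linear speed of each of lid, punch below 0.03 m/s and x of punch in the frame of holder between -0.0065 and 0.0065 m and y of punch in the frame of holder between -0.0055 and 0.0055 m and z of punch in the frame of holder below 0.0075 m and angle between the y axis of punch and the y axis of holder, either way round below 0.2 rad); the robot touches nothing.
It fails at once if The tin is moved more than 30 mm (distance of tin from where it was at the start of the episode above 0.03 m).
It fails at once if The pen is moved more than 30 mm (distance of pen from where it was at the start of the episode above 0.03 m).
It fails at once if The scissors is moved more than 30 mm (distance of scissors from where it was at the start of the episode above 0.03 m).
It also fails if it takes over 72 s, if anything falls off the work surface, if the arm or the gripper's body presses on something with over 40 N, if the wrist force passes 120 N, or if a joint passes its speed limit or range.

### The arm

A 7-joint arm with a two-finger parallel gripper is mounted at the origin on the work surface. World frame = base frame: x ahead of the robot, y to its left, z up, the work surface at z = 0. Lengths are in m, angles in rad, forces in N, time in s.
With the tool pointing down it reaches from about 0.4 to 0.925 m from the base axis. Payload 4.1 kg.
Tool frame: the origin (TCP) lies at the very end of the fingers, on their centre line; the grasp point (between the pads) lies 19 mm behind it; z points along the fingers, y is the direction in which the jaws open and shut (so a half turn about z gives the same grasp; the last joint's range is limited). The gripper opens to 85 mm and grips with 20 to 120 N. Pads are 22 mm wide; open, the fingers measure 114 mm over their backs; the gripper's body (76 mm by 85 mm) begins 54 mm behind the grasp point. The pads swing forward as they close: fully open they stand 13 mm farther back than shut.
Start: joints at [-1.288, 0.398, 0.045, 1.537, -0.019, 1.207, -0.051], TCP at [0.242, 0.603, 0.231] pointing down, gripper open.
Joint ranges: [-2.82, 2.82], [-0.49, 2.23], [-1.37, 1.46], [0, 2.46], [-1.36, 4.5], [0.23, 2], [-2.94, 2.94]. Speed limits (rad/s): [2.57, 2.57, 3.14, 3.14, 3.14, 3.14, 3.14].

### API

Orientations are given as a rotation vector (axis times angle).
In Python, from station import robot gives the robot as it stands.
- The arm moves only by the tool jog_arm, never from a script. Its argument "motion" is text: rows parted by semicolons, each of 6 numbers parted by spaces: the shift along the tool's x, y, z normalised to -1 to 1, where 1 is 400 mm, then the turn, a rotation vector about the tool's x, y, z normalised to -1 to 1, where 1 is pi/2 rad. In form: dx dy dz rx ry rz; .... A call has exactly 10 rows; each row is the pose to reach, as a shift and turn from the pose commanded when the call began, along the tool's axes at that moment; what a row does not reach only later rows make up. A row lasts 1/10 s, in which the tool goes at most 50 mm and 8.59 degrees, less where a joint would pass 70% of its speed; a pose out of reach is approached as far as the arm can. A call with a number of a shift or a turn outside -1 to 1 is refused whole. A call with a gripper value outside its range is refused whole. "gripper" is the opening, from -1 (shut) to 1 (fully open), so that 0 is half open, set as the call begins (left out, the last holds). The fingers move at their own pace and stop on an object; the grip force is fixed at half the most. Time passes only in rows, so rows that repeat a pose let the fingers close, or fill a call up. It gives the time, the measured TCP pose, the force and the opening at its end, in the units of the state.
- robot.get_obs(): the state, without advancing time (a new reading comes with each control period).
- robot.get_image(name): name is "scene" or "top" or "wrist"; returns a dict with "image" (384x512x3 uint8, blue, green, red), "fx", "fy", "cx", "cy" (pixels), "dist" ([k1, k2, p1, p2, k3] as OpenCV has them; the pictures are not rectified), "T" (4x4, takes a point from camera to world coordinates). Camera axes: x right, y down, z forward; pixel columns grow to the right and rows downward; lengths in m; the calibration is good to about 2 mm. A picture is of the moment at which its call begins. There is no depth.
- robot.close_job(): hands the job in, once; it reports no verdict.
The state is a dict: "time": time; "joints": joint angles; "dq": joint speeds; "tau": joint torques, N m; "ee_pos": TCP position; "tool_rot": TCP orientation; "contact_force": force on the tool from outside, world axes, zero at the start; "wrist_torque": the same for the moment, N m; "finger_gap": finger opening in m.
Only numpy, scipy, OpenCV 4.12 (cv2) and the standard library are available. Lean on these libraries where they do the work, as an engineer would, in place of code of your own. Each camera call takes 0.05 s, during which the arm holds its last target.

## Working session

There is one attempt and no reset: what is moved stays moved. The work goes in short steps, Python scripts to look and compute and a tool call to move; the robot and the scene stay as the last step left them, time stands still between calls to the robot, and variables do not carry over. Pictures are saved under pics/ and viewed, and the job is handed in when it is done.

Besides the shell and the picture viewer there is one more tool, called as a command line: name --argument value ..., lists and objects as JSON in quotes. jog_arm: Moves the arm, as the interface text tells. Its arguments: {"type":"object","properties":{"motion":{"type":"string"},"gripper":{"type":"number"}},"required":["motion"]}

```bash
ls; mkdir -p pics
cat > h.py <<'E'
import numpy as np,cv2
from station import robot
from scipy.spatial.transform import Rotation as R
def snap(name,fn):
    d=robot.get_image(name); cv2.imwrite('pics/'+fn+'.png',d['image'])
    import pickle; pickle.dump(d,open('pics/'+fn+'.pkl','wb')); return d
def load(fn):
    import pickle; return pickle.load(open('pics/'+fn+'.pkl','rb'))
def crop(fn,x0,y0,x1,y1,out,s=4):
    d=load(fn); c=d['image'][y0:y1,x0:x1]; cv2.imwrite('pics/'+out+'.png',cv2.resize(c,None,fx=s,fy=s,interpolation=cv2.INTER_CUBIC))
def K(d): return np.array([[d['fx'],0,d['cx']],[0,d['fy'],d['cy']],[0,0,1.]])
def world(d,uv,z):
    uv=np.array(uv,float).reshape(-1,1,2)
    n=cv2.undistortPoints(uv,K(d),np.array(d['dist'])).reshape(-1,2)
    T=np.array(d['T']); r=np.c_[n,np.ones(len(n))]@T[:3,:3].T; o=T[:3,3]
    z=np.broadcast_to(z,(len(n),)); return o+r*((z-o[2])/r[:,2])[:,None]
def proj(d,P):
    Ti=np.linalg.inv(np.array(d['T'])); P=np.atleast_2d(P).astype(float)
    return cv2.projectPoints(P,cv2.Rodrigues(Ti[:3,:3])[0],Ti[:3,3],K(d),np.array(d['dist']))[0].reshape(-1,2)
E
python3 - <<'E'
from h import *
np.set_printoptions(precision=4,suppress=True)
o=robot.get_obs(); print(o)
for n in ['scene','top','wrist']:
    d=snap(n,n+'0'); print(n,d['fx'],np.array(d['T']))
E
```

```text
pics
{'time': 0.0, 'joints': array([-1.288 ,  0.3992,  0.045 ,  1.5379, -0.0187,  1.2069, -0.0507]), 'dq': array([ 0.0004, -0.0007, -0.0023, -0.0008,  0.0034,  0.0004,  0.0012]), 'tau': array([  0.0003, -47.5126,   1.3643, -25.4219,   0.0115,   0.0095,
         0.    ]), 'ee_pos': array([0.2419, 0.6026, 0.2303]), 'tool_rot': array([-0.5959, -3.0843,  0.0031]), 'contact_force': array([-0.0114,  0.1442, -0.1593]), 'wrist_torque': array([ 0.0119,  0.0145, -0.0004]), 'finger_gap': 0.08516667777591085}
scene 367.6496182914055 [[ 0.2318  0.7693 -0.5954  1.031 ]
 [ 0.9726 -0.173   0.1551 -0.1479]
 [ 0.0163 -0.615  -0.7883  0.8331]
 [ 0.      0.      0.      1.    ]]
top 388.21977558762876 [[ 0.0248 -0.9889  0.1462  0.2638]
 [-0.9997 -0.0254 -0.0025  0.0169]
 [ 0.0062 -0.1461 -0.9893  1.3677]
 [ 0.      0.      0.      1.    ]]
wrist 282.7895646377368 [[ 0.374   0.8939  0.2471  0.1794]
 [ 0.9274 -0.3602 -0.1004  0.6278]
 [-0.0007  0.2667 -0.9638  0.3724]
 [ 0.      0.      0.      1.    ]]
```

View pics/top0.png

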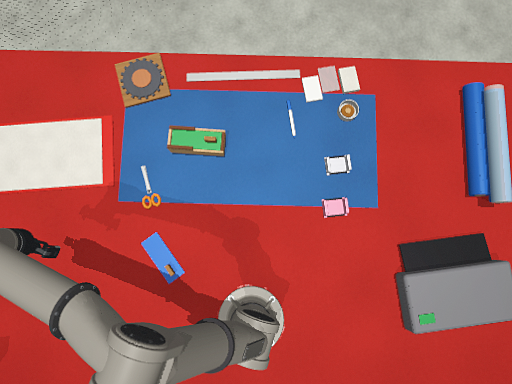

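View pics/scene0.png

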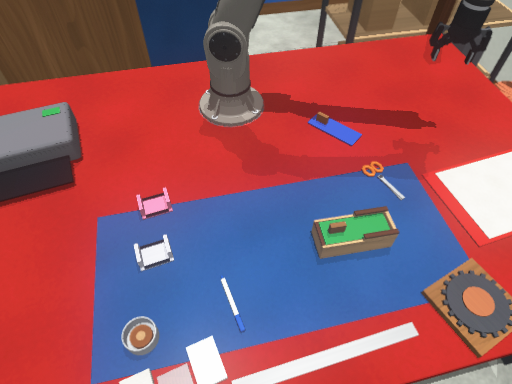

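View pics/wrist0.png

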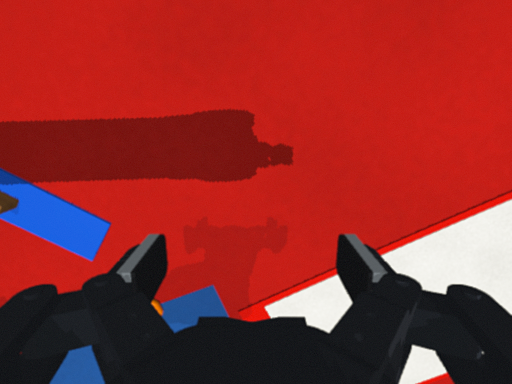

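The top picture shows two lid-shaped things: the green lid in the box at (197,140) and a blue plate at (162,258). It also shows two holders: aluminium at (338,165) and pink at (335,207). By the description I choose the green lid and the aluminium holder, and I'll check both in crops.

Run:
```python
from h import *
crop('top0',155,110,240,170,'c1',9)
crop('top0',310,140,365,225,'c2',7)
crop('scene0',300,195,410,265,'c3',7)
```

```text
(no output)
```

View pics/c1.png

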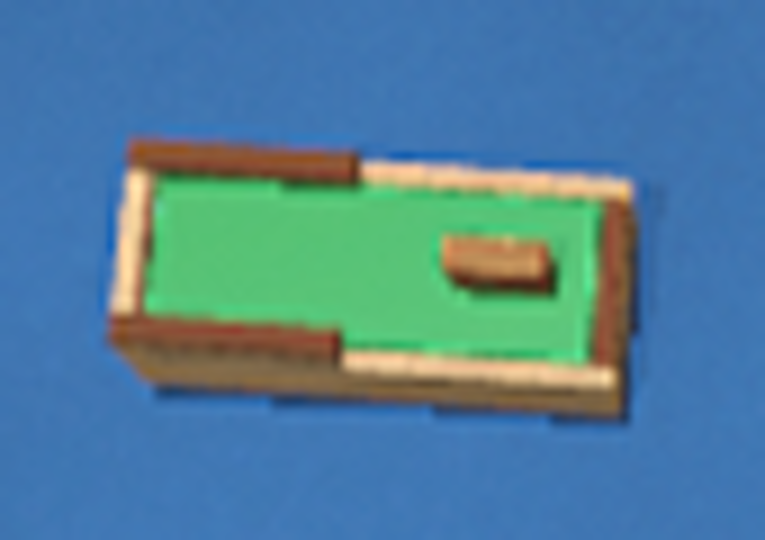

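View pics/c2.png

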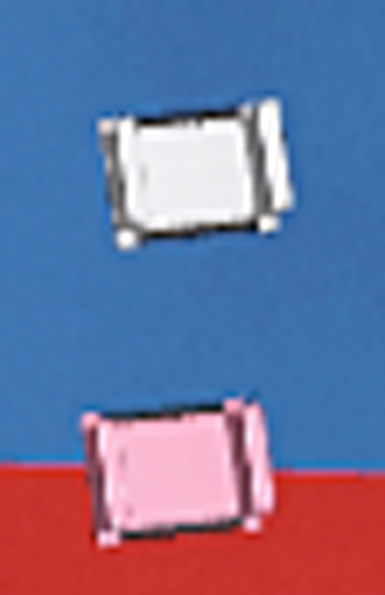

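View pics/c3.png

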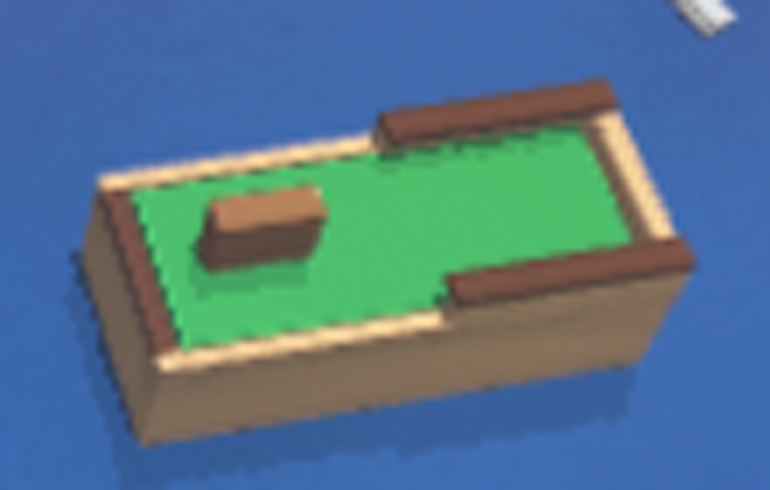

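```bash
cat >> h.py <<'E'
from scipy.optimize import least_squares
def fit(obs,x0,cal=False):
    # obs: list (imgfn,[(model xyz mm),(u,v)]...) ; pose x,y,yaw
    ds={f:load(f) for f,_ in obs}
    def res(p):
        r=[]
        c,s=np.cos(p[2]),np.sin(p[2])
        for f,pts in obs:
            M=np.array([q[0] for q in pts],float)/1000; U=np.array([q[1] for q in pts],float)
            P=np.c_[p[0]+c*M[:,0]-s*M[:,1],p[1]+s*M[:,0]+c*M[:,1],M[:,2]]
            r.append((proj(ds[f],P)-U).ravel())
        return np.concatenate(r)
    s=least_squares(res,x0,loss='soft_l1'); return s.x,res(s.x).reshape(-1,2)
E
python3 - <<'E'
from h import *
np.set_printoptions(precision=4,suppress=True)
t=lambda u,v:(155+u/9,110+v/9)
s=lambda u,v:(300+u/7,195+v/7)
T=[((40.5,96,71),t(131,138)),((40.5,8,71),t(358,152)),((-28.5,8,71),t(341,330)),((-40.5,96,0),t(155,388)),((-40.5,-96,0),t(622,418))]
S=[((40.5,96,71),s(693,245)),((40.5,8,71),s(452,280)),((-40.5,96,71),s(608,80)),((-40.5,8,71),s(378,115)),((40.5,-96,0),s(142,443)),((40.5,96,0),s(640,365))]
for o in ([('top0',T)],[('scene0',S)],[('top0',T),('scene0',S)]):
    p,r=fit(o,[.6,.25,0]); print(p,np.degrees(p[2])); print(r.T)
crop('scene0',125,225,185,275,'c4',12)
d=load('top0'); print(world(d,[(338,165),(335,207),(347,110),(291,118),(148,185),(162,258),(120,200),(378,205),(375,95)],0))
E
```

```text
[ 0.6045  0.201  -0.0401] -2.2975505949363924
[[-0.0423  0.1367  0.2904 -0.9653  0.318 ]
 [ 0.1381  0.2021 -0.1117 -0.1726 -0.0694]]
[ 0.6064  0.2054 -0.0489] -2.8043628445371045
[[ 0.4286  0.7684 -0.2404  0.1331 -0.5967 -0.4946]
 [ 2.0256  2.4961 -0.9424 -1.0876 -0.0504 -0.6721]]
[ 0.6058  0.204  -0.0445] -2.551766366399086
[[-0.8422 -0.6794 -0.621  -1.832  -0.5789 -0.174   0.2302 -0.9368 -0.5085
  -1.0509 -1.0581]
 [-0.3649 -0.1926 -0.5186 -0.6669 -0.334   1.7692  2.3706 -1.1545 -1.1811
  -0.0137 -0.9198]]
[[ 0.5393 -0.3023  0.    ]
 [ 0.3877 -0.2904  0.    ]
 [ 0.7461 -0.3374  0.    ]
 [ 0.7098 -0.1316  0.    ]
 [ 0.4492  0.3749  0.    ]
 [ 0.1954  0.3106  0.    ]
 [ 0.3931  0.4708  0.    ]
 [ 0.3986 -0.4435  0.    ]
 [ 0.8071 -0.4424  0.    ]]
```

View pics/c4.png

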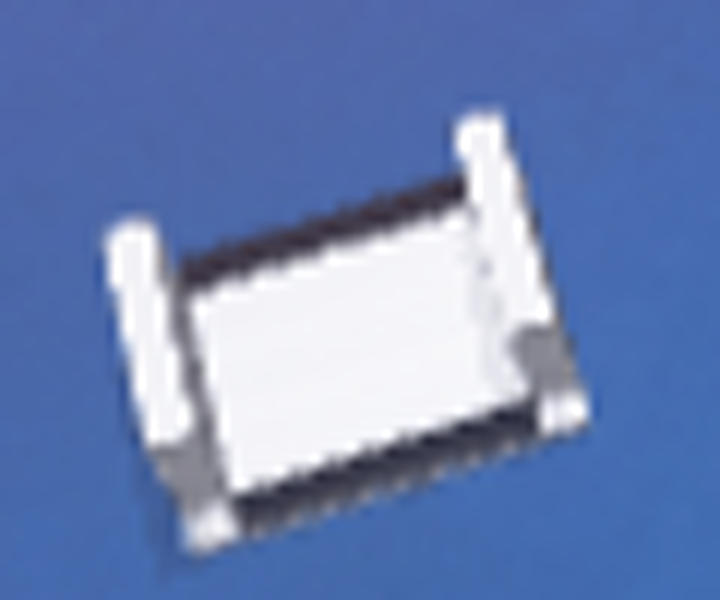

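The green lid (grip at the end by the lip, world −y) and the aluminium holder are the right ones; the pink holder and blue plate are decoys. Next I'll get a wrist view above the lid.

```bash
cat >> h.py <<'E'
def mv(pos,adeg,base=None):
    """normalised motion to tool-down pose at pos, tool x at angle adeg; base=(pos,rotvec) commanded, default measured"""
    if base is None:
        o=robot.get_obs(); base=(o['ee_pos'],o['tool_rot'])
    a=np.radians(adeg); R0=R.from_rotvec(base[1]).as_matrix()
    Rt=np.c_[[np.cos(a),np.sin(a),0],[np.sin(a),-np.cos(a),0],[0,0,-1]]
    d=R0.T@(np.array(pos)-base[0])/.4; w=R.from_matrix(R0.T@Rt).as_rotvec()/(np.pi/2)
    print('motion',np.round(d,4),np.round(w,4)); return d,w
def tcp():
    o=robot.get_obs(); Rm=R.from_rotvec(o['tool_rot']).as_matrix()
    print('t',round(o['time'],2),'tcp',np.round(o['ee_pos'],4),'xang',round(np.degrees(np.arctan2(Rm[1,0],Rm[0,0])),2),'tilt',np.round(np.degrees(Rm[:2,2]),2),'F',np.round(o['contact_force'],1),'gap',round(o['finger_gap'],4),'q',np.round(o['joints'],2)); return o
E
python3 -c "
from h import *
tcp();mv([.60,.19,.22],87.6)"
```

```text
t 0.15 tcp [0.242  0.6028 0.2305] xang 158.13 tilt [-0.03 -0.08] F [ 0.3 -0.8 -0.1] gap 0.0853 q [-1.29  0.4   0.05  1.54 -0.02  1.21 -0.05]
motion [-1.215  -0.6242  0.0274] [-8.000e-04  6.000e-04  7.837e-01]
```

jog_arm --motion "-0.6 -0.31 0.01 0 0 0.78; -0.6 -0.31 0.01 0 0 0.78; -0.6 -0.31 0.01 0 0 0.78; -0.8 -0.41 0.02 0 0 0.78; -0.8 -0.41 0.02 0 0 0.78; -1 -0.51 0.02 0 0 0.78; -1 -0.51 0.02 0 0 0.78; -1 -0.51 0.02 0 0 0.78; -1 -0.51 0.02 0 0 0.78; -1 -0.51 0.02 0 0 0.78" --gripper 1

```text
time: 1.15
ee_pos: [0.5423, 0.2557, 0.2236]
tool_rot: [2.271, 2.162, -0.001]
contact_force: [0.4, -0.7, 0.0]
finger_gap: 0.0855
```

```bash
python3 -c "
from h import *
tcp();mv([.60,.21,.22],87.6)"
```

```text
t 1.15 tcp [0.5423 0.2557 0.2236] xang 87.16 tilt [ 0.2  -0.29] F [ 0.4 -0.7  0. ] gap 0.0855 q [-0.86  0.34  0.44  1.68 -0.15  1.15 -0.43]
motion [-0.107   0.1497  0.01  ] [ 0.0024  0.0031 -0.0049]
```

jog_arm --motion "-0.1 0.14 0 0 0 0; -0.1 0.14 0 0 0 0; -0.1 0.14 0 0 0 0; -0.1 0.14 0 0 0 0; -0.1 0.14 0 0 0 0; -0.1 0.14 0 0 0 0; -0.1 0.14 0 0 0 0; -0.1 0.14 0 0 0 0; -0.1 0.14 0 0 0 0; -0.1 0.14 0 0 0 0" --gripper -0.3

```text
time: 2.15
ee_pos: [0.5918, 0.223, 0.2234]
tool_rot: [-2.261, -2.181, -0.0]
contact_force: [-0.3, -0.0, -0.0]
finger_gap: 0.0299
```

```bash
python3 -c "
from h import *
tcp();snap('wrist','w1')"
```

```text
t 2.15 tcp [0.5918 0.223  0.2234] xang 87.94 tilt [0.   0.01] F [-0.3 -0.  -0. ] gap 0.0299 q [-0.76  0.4   0.45  1.6  -0.19  1.18 -0.31]
```

View pics/w1.png

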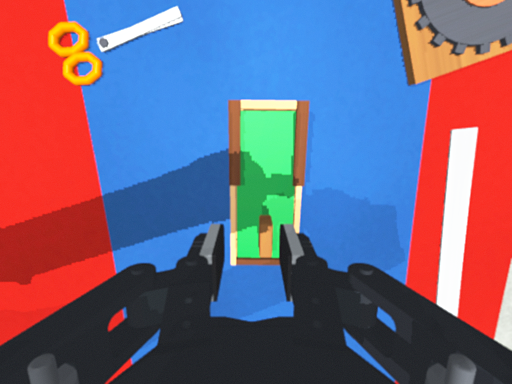

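The wrist view shows the whole box, with corners near (229,100), (309,100), (231,265) and (300,265), and the grip at (265,215)–(272,258). Enlarging.

```bash
python3 -c "
from h import *
crop('w1',222,92,317,192,'c5',6)
crop('w1',222,180,317,275,'c6',6)"
```

```text
(no output)
```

View pics/c5.png

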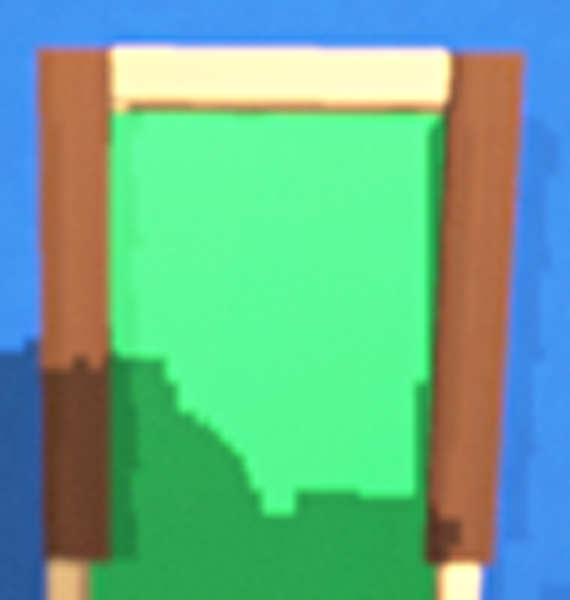

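View pics/c6.png

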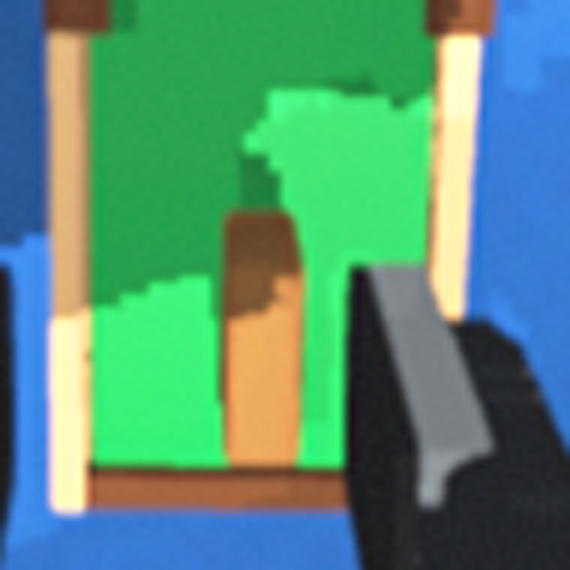

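```bash
cat > fb.py <<'E'
from h import *
np.set_printoptions(precision=4,suppress=True)
a=lambda u,v:(222+u/6,92+v/6)
b=lambda u,v:(222+u/6,180+v/6)
W=[((-40.5,96,71),a(40,48)),((-28.5,96,71),a(109,48)),((28.5,96,71),a(450,52)),((40.5,96,71),a(523,53)),((-40.5,8,71),a(46,558)),((-28.5,8,71),a(108,556)),((28.5,8,71),a(430,558)),((40.5,8,71),a(493,562)),((-34.5,-88,56),b(90,470)),((-34.5,-96,56),b(90,508))]
p,r=fit([('w1',W)],[.6,.2,0]); print(p,np.degrees(p[2])); print(r.T)
d=load('w1')
c,s=np.cos(p[2]),np.sin(p[2])
def q(x,y,z): return [p[0]+(c*x-s*y)/1e3,p[1]+(s*x+c*y)/1e3,z/1e3]
g=proj(d,[q(-7,-30,56),q(7,-30,56),q(-7,-30,86),q(7,-30,86),q(-7,-70,86),q(7,-70,86)])
print((g-[222,180])*6); print(q(0,-50,0))
E
python3 fb.py
```

```text
[ 0.608   0.2051 -0.0411] -2.354316318785135
[[-0.8579 -0.2353  0.5082  0.483  -0.2755  0.5538 -0.096   0.5808 -0.4209
  -0.3567]
 [-0.458  -0.4015 -0.9113 -1.0682  0.6033  0.9736  0.8116  0.1801  0.6893
   0.2615]]
[[226.4713 204.6966]
 [298.7612 204.9393]
 [231.3815 263.8559]
 [310.663  264.1278]
 [228.7937 468.1843]
 [305.4433 468.4589]]
[np.float64(0.6059590420851483), np.float64(0.1551499264267576), 0.0]
```

```bash
python3 -c "
from h import *
tcp();mv([.6055,.1548,.12],87.65);mv([.6055,.1548,.064],87.65)"
```

```text
t 2.2 tcp [0.5919 0.2229 0.2234] xang 87.93 tilt [0.01 0.01] F [ 0.3 -0.2  0.3] gap 0.0299 q [-0.76  0.4   0.45  1.6  -0.19  1.18 -0.31]
motion [-0.169   0.0402  0.2584] [ 0.0001 -0.0001  0.0031]
motion [-0.169   0.0401  0.3984] [ 0.0001 -0.0001  0.0031]
```

jog_arm --motion "-0.169 0.04 0.05 0 0 0.003; -0.169 0.04 0.15 0 0 0.003; -0.169 0.04 0.22 0 0 0.003; -0.169 0.04 0.258 0 0 0.003; -0.169 0.04 0.258 0 0 0.003; -0.169 0.04 0.3 0 0 0.003; -0.169 0.04 0.34 0 0 0.003; -0.169 0.04 0.37 0 0 0.003; -0.169 0.04 0.398 0 0 0.003; -0.169 0.04 0.398 0 0 0.003"

```text
time: 3.2
ee_pos: [0.6043, 0.1549, 0.0625]
tool_rot: [-2.265, -2.175, 0.004]
contact_force: [-0.1, -1.0, 0.0]
finger_gap: 0.0304
```

```bash
python3 -c "
from h import *
tcp();snap('wrist','w2')"
```

```text
t 3.2 tcp [0.6043 0.1549 0.0625] xang 87.68 tilt [-0.16 -0.04] F [-0.1 -1.   0. ] gap 0.0304 q [-0.62  0.56  0.41  1.76 -0.28  0.88 -0.13]
```

View pics/w2.png

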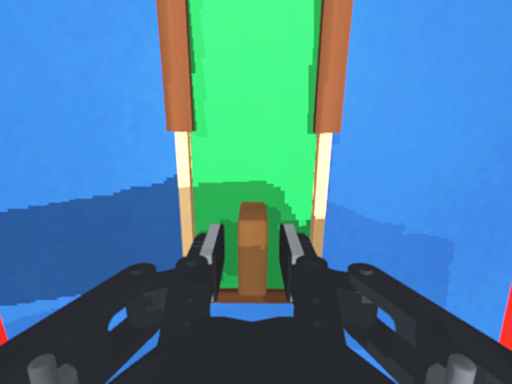

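The grip block sits centred between the fingers (239–268 px between pads at 224 and 280). Now close and lift level by about 8 mm.

jog_arm --motion "0 0 0 0 0 0; 0 0 0 0 0 0; 0 0 0 0 0 0; 0 0 0 0 0 0; 0 0 0 0 0 0; 0 0 -0.005 0 0 0; 0 0 -0.01 0 0 0; 0 0 -0.015 0 0 0; 0 0 -0.02 0 0 0; 0 0 -0.02 0 0 0" --gripper -1

```text
time: 4.25
ee_pos: [0.6056, 0.1548, 0.0723]
tool_rot: [2.266, 2.176, 0.001]
contact_force: [-0.1, -0.6, -1.7]
finger_gap: 0.0125
```

```bash
python3 -c "
from h import *
tcp();snap('wrist','w3');snap('scene','s3');crop('s3',280,190,430,270,'c7',5)"
```

```text
t 4.25 tcp [0.6056 0.1548 0.0723] xang 87.66 tilt [0.02 0.01] F [-0.1 -0.6 -1.7] gap 0.0125 q [-0.63  0.55  0.42  1.76 -0.27  0.89 -0.13]
```

View pics/w3.png

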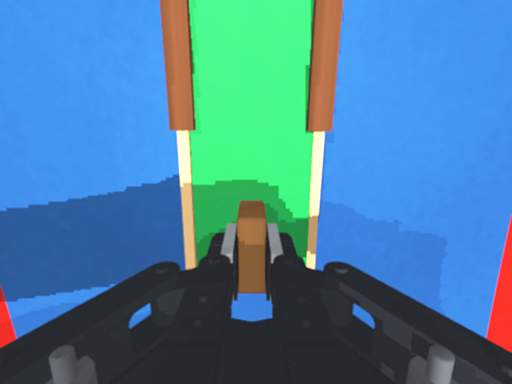

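View pics/c7.png

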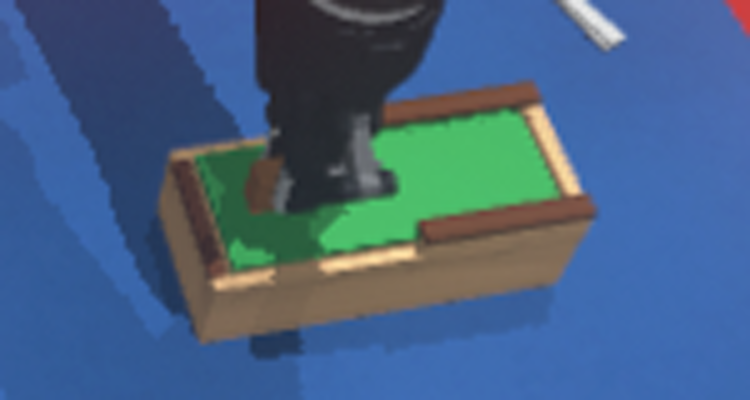

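jog_arm --motion "-0.01 0 0 0 0 0; -0.02 0 0 0 0 0; -0.03 0 0 0 0 0; -0.045 0 0 0 0 0; -0.06 0 0 0 0 0; -0.08 0 0 0 0 0; -0.1 0 0 0 0 0; -0.12 0 0 0 0 0; -0.14 0 0 0 0 0; -0.14 0 0 0 0 0"

```text
time: 5.35
ee_pos: [0.6032, 0.0966, 0.0722]
tool_rot: [2.269, 2.172, -0.001]
contact_force: [0.3, 0.2, -1.0]
finger_gap: 0.0129
```

```bash
python3 -c "
from h import *
tcp();snap('wrist','w4');snap('scene','s4');crop('s4',250,180,430,280,'c8',4)"
```

```text
t 5.35 tcp [0.6032 0.0966 0.0722] xang 87.51 tilt [ 0.01 -0.05] F [ 0.3  0.2 -1. ] gap 0.0129 q [-0.55  0.53  0.43  1.79 -0.27  0.88 -0.04]
```

View pics/w4.png

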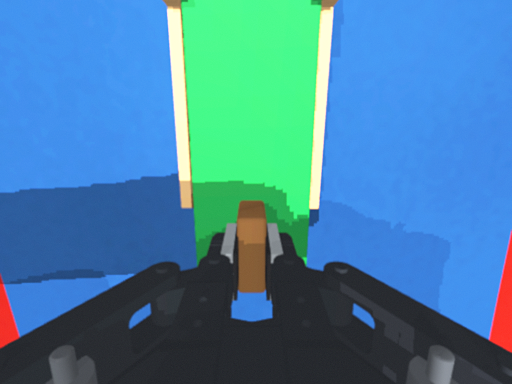

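View pics/c8.png

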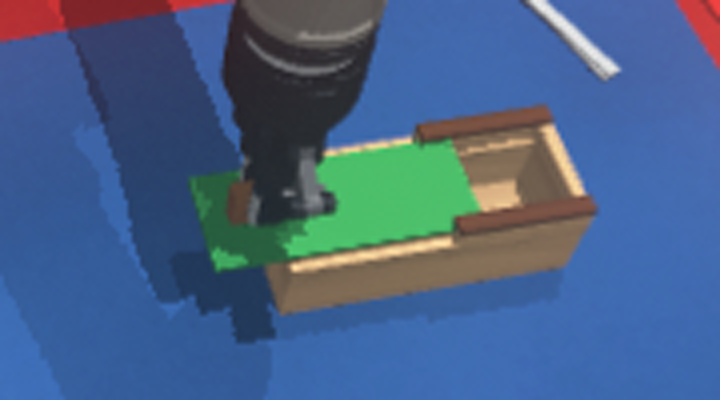

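The lid is drawn out about 58 mm, level, with its tail under the rails and only its weight on the wrist. Next I draw it clear, raise it and carry it to the free bench.

```bash
python3 -c "
from h import *
mv([.597,-.0,.0722],87.6);mv([.54,-.06,.11],87.6)"
```

```text
motion [-2.473e-01 -5.300e-03 -2.000e-04] [ 0.0001 -0.0003  0.0004]
motion [-0.403  -0.1415 -0.0948] [ 0.0001 -0.0003  0.0004]
```

jog_arm --motion "-0.04 0 0 0 0 0; -0.08 0 0 0 0 0; -0.11 0 0 0 0 0; -0.14 0 -0.03 0 0 0; -0.18 0 -0.08 0 0 0; -0.24 -0.03 -0.095 0 0 0; -0.3 -0.07 -0.095 0 0 0; -0.36 -0.11 -0.095 0 0 0; -0.403 -0.141 -0.095 0 0 0; -0.403 -0.141 -0.095 0 0 0"

```text
time: 6.45
ee_pos: [0.5381, -0.0639, 0.1107]
tool_rot: [2.273, 2.169, -0.002]
contact_force: [1.4, -0.4, -1.0]
finger_gap: 0.0127
```

```bash
python3 -c "
from h import *
tcp();mv([.54,-.06,.03],87.6);mv([.54,-.06,.0142],87.6);snap('scene','s5')"
```

```text
t 6.45 tcp [ 0.5381 -0.0639  0.1107] xang 87.32 tilt [-0.04 -0.04] F [ 1.4 -0.4 -1. ] gap 0.0127 q [-0.36  0.37  0.49  1.93 -0.22  0.89  0.2 ]
motion [0.0101 0.0043 0.2018] [-0.0004  0.0005 -0.0031]
motion [0.0102 0.0044 0.2413] [-0.0004  0.0005 -0.0031]
```

View pics/s5.png

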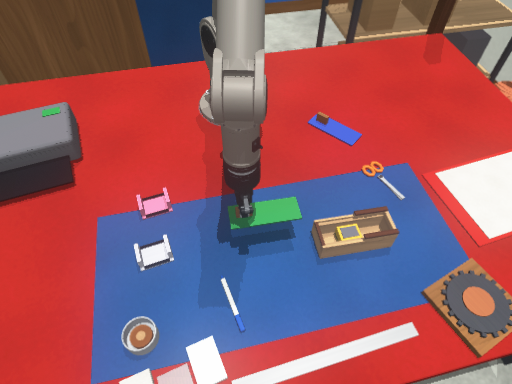

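jog_arm --motion "0 0 0.06 0 0 0; 0 0 0.12 0 0 0; 0 0 0.17 0 0 0; 0 0 0.2 0 0 0; 0 0 0.215 0 0 0; 0 0 0.225 0 0 0; 0 0 0.233 0 0 0; 0 0 0.24 0 0 0; 0 0 0.241 0 0 0; 0 0 0.241 0 0 0"

```text
time: 7.5
ee_pos: [0.541, -0.0599, 0.0148]
tool_rot: [2.266, 2.175, 0.003]
contact_force: [-1.1, 1.0, 5.2]
finger_gap: 0.0128
```

```bash
python3 -c "
from h import *
tcp();snap('scene','s6');crop('s6',200,180,320,250,'c9',6)"
```

```text
t 7.5 tcp [ 0.541  -0.0599  0.0148] xang 87.66 tilt [0.09 0.04] F [-1.1  1.   5.2] gap 0.0128 q [-0.3   0.52  0.42  1.99 -0.32  0.7   0.28]
```

View pics/c9.png

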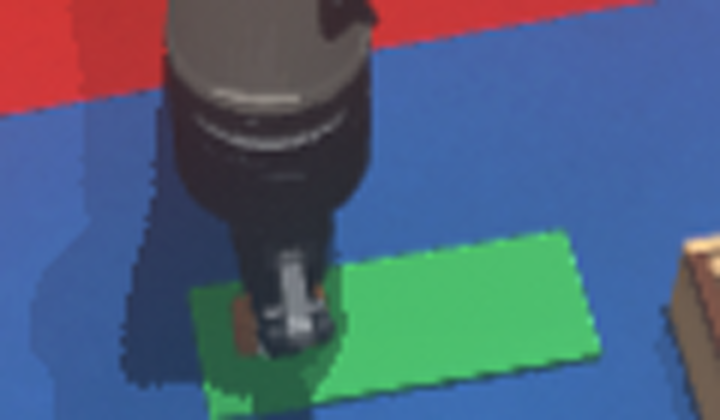

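The lid is in contact with the bench (upward force 5 N). I open to a 32 mm gap, then rise once the fingers are clear.

jog_arm --motion "0 0 0 0 0 0; 0 0 0 0 0 0; 0 0 0 0 0 0; 0 0 0 0 0 0; 0 0 0 0 0 0; 0 0 -0.06 0 0 0; 0 0 -0.16 0 0 0; 0 0 -0.26 0 0 0; 0 0 -0.36 0 0 0; 0 0 -0.4 0 0 0" --gripper -0.25

```text
time: 8.55
ee_pos: [0.5424, -0.0605, 0.1777]
tool_rot: [2.264, 2.172, 0.008]
contact_force: [0.0, -0.3, 0.1]
finger_gap: 0.0322
```

```bash
python3 -c "
from h import *
tcp();mv([.60,.21,.22],177.65);snap('scene','s7');crop('s7',200,180,400,270,'c10',4)"
```

```text
t 8.55 tcp [ 0.5424 -0.0605  0.1777] xang 87.64 tilt [0.38 0.02] F [ 0.  -0.3  0.1] gap 0.0322 q [-0.4   0.29  0.53  1.87 -0.17  1.02  0.15]
motion [ 0.6816  0.1166 -0.1045] [ 0.0037  0.003  -1.0002]
```

View pics/c10.png

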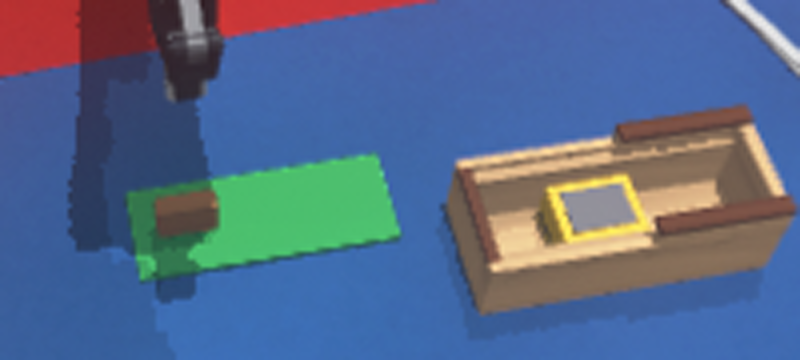

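The lid lies flat and released, with its grip up. The punch is in the box at scene (349,232), so I go over it with the jaws turned along the box length.

jog_arm --motion "0.68 0.1 -0.1 0 0 -1; 0.68 0.1 -0.1 0 0 -1; 0.68 0.1 -0.1 0 0 -1; 0.68 0.1 -0.1 0 0 -1; 0.68 0.1 -0.1 0 0 -1; 0.68 0.1 -0.1 0 0 -1; 0.68 0.1 -0.1 0 0 -1; 0.68 0.1 -0.1 0 0 -1; 0.68 0.1 -0.1 0 0 -1; 0.68 0.1 -0.1 0 0 -1" --gripper 1

```text
time: 9.6
ee_pos: [0.5908, 0.2101, 0.2124]
tool_rot: [-0.165, -3.136, 0.001]
contact_force: [0.6, 0.3, -0.3]
finger_gap: 0.0852
```

```bash
python3 -c "
from h import *
tcp();snap('wrist','w8');snap('scene','s8')
crop('s8',300,195,410,265,'c11',7)"
```

```text
t 9.6 tcp [0.5908 0.2101 0.2124] xang 173.96 tilt [-0.1  -0.03] F [ 0.6  0.3 -0.3] gap 0.0852 q [-0.52  0.38  0.14  1.62 -0.06  1.15  1.1 ]
```

View pics/w8.png

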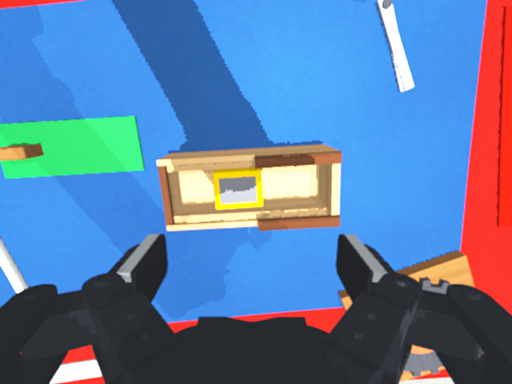

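View pics/c11.png

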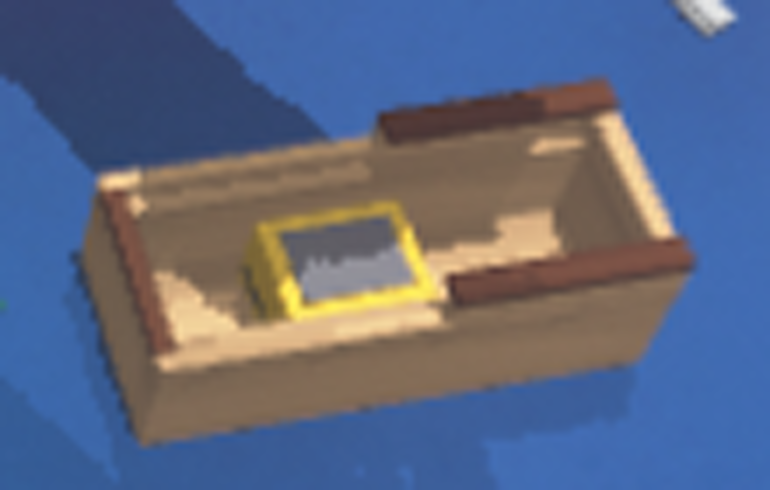

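In the wrist view the punch top spans about (214,170)–(263,209). Enlarging to measure it.

```bash
python3 -c "
from h import *
crop('w8',155,140,350,235,'c12',4)
crop('w8',205,162,275,217,'c13',11)"
```

```text
(no output)
```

View pics/c12.png

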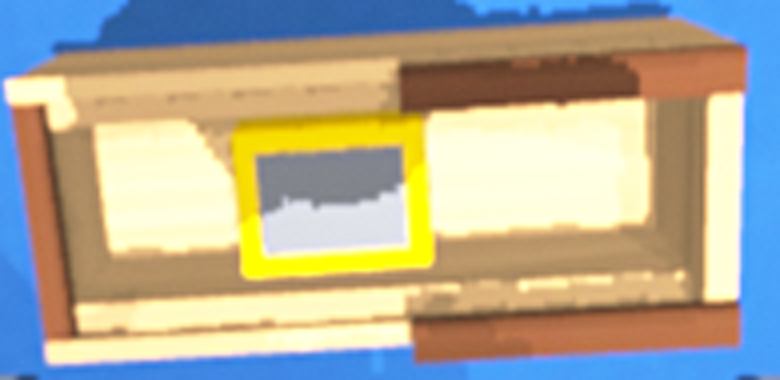

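View pics/c13.png

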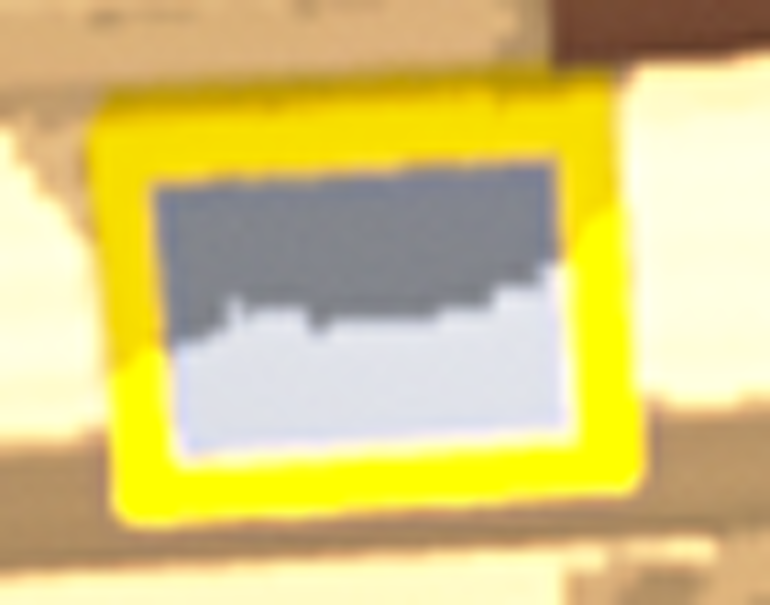

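Run:
```python
from h import *
np.set_printoptions(precision=4,suppress=True)
b=lambda u,v:(205+u/11,162+v/11)
a=lambda u,v:(155+u/4,140+v/4)
P=[((-22,-28,42),b(95,118)),((-22,28,42),b(615,83)),((22,-28,42),b(115,525)),((22,28,42),b(645,493))]
p,r=fit([('w8',P)],[.6,.2,0]);print(p,np.degrees(p[2]));print(r.T)
B=[((-40.5,8,71),a(400,65)),((-28.5,8,71),a(402,110)),((-40.5,96,71),a(745,46)),((-28.5,96,71),a(747,90)),((28.5,96,71),a(740,303)),((40.5,96,71),a(741,345)),((28.5,8,71),a(413,318)),((40.5,8,71),a(415,362))]
p,r=fit([('w8',B)],[.6,.2,0]);print(p,np.degrees(p[2]));print(r.T)
# scene punch
s=lambda u,v:(300+u/7,195+v/7)
S=[((-22,-28,42),s(258,222)),((-22,28,42),s(400,203)),((22,28,42),s(440,298)),((22,-28,42),s(298,320))]
p,r=fit([('scene0' if 0 else 's8',S)],[.6,.2,0]);print(p,np.degrees(p[2]));print(r.T)
```

```text
[ 0.608   0.1929 -0.0458] -2.621653704404819
[[-1.599   0.7643  0.2761 -0.0176]
 [-0.0066  0.1936 -0.1434 -0.0245]]
[ 0.6067  0.2055 -0.0507] -2.9050663721876337
[[-0.5545 -0.4261  1.1647  0.2993  0.5151 -0.0203 -0.3673 -0.3097]
 [-0.2735  0.2089 -0.5476  0.3263  0.0125 -0.0051  0.5494 -0.0795]]
[ 0.6091  0.193  -0.0441] -2.5241400969107777
[[-0.2772  0.2362  0.5636 -0.4998]
 [-0.1942 -0.784   0.2207  0.5973]]
```

```bash
python3 -c "
from h import *
tcp();mv([.608,.193,.11],177.4)"
```

```text
t 9.7 tcp [0.5908 0.21   0.2126] xang 173.58 tilt [-0.1  -0.01] F [ 0.  -0.6 -0.5] gap 0.0853 q [-0.52  0.37  0.14  1.62 -0.06  1.15  1.1 ]
motion [-0.0478 -0.0373  0.2564] [-0.0002 -0.0011 -0.0424]
```

jog_arm --motion "-0.048 -0.037 0.05 0 0 -0.042; -0.048 -0.037 0.15 0 0 -0.042; -0.048 -0.037 0.22 0 0 -0.042; -0.048 -0.037 0.256 0 0 -0.042; -0.048 -0.037 0.256 0 0 -0.042; -0.048 -0.037 0.256 0 0 -0.042; -0.048 -0.037 0.256 0 0 -0.042; -0.048 -0.037 0.256 0 0 -0.042; -0.048 -0.037 0.256 0 0 -0.042; -0.048 -0.037 0.256 0 0 -0.042"

```text
time: 10.7
ee_pos: [0.6091, 0.1935, 0.112]
tool_rot: [0.072, 3.14, 0.001]
contact_force: [1.1, 0.1, -0.0]
finger_gap: 0.0854
```

```bash
python3 -c "
from h import *
tcp();mv([.608,.193,.01],177.4);snap('wrist','w9')"
```

```text
t 10.7 tcp [0.6091 0.1935 0.112 ] xang 177.38 tilt [0.06 0.03] F [ 1.1  0.1 -0. ] gap 0.0854 q [-0.47  0.49  0.13  1.69 -0.07  0.97  1.21]
motion [ 0.0028 -0.0015  0.255 ] [ 0.0004  0.0007 -0.0003]
```

View pics/w9.png

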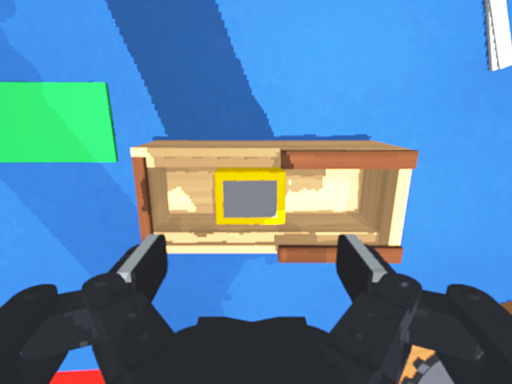

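The punch (centre column 250) is centred between the fingers (165 and 338), so I descend.

jog_arm --motion "0.002 -0.001 0.05 0 0 0; 0.002 -0.001 0.1 0 0 0; 0.002 -0.001 0.14 0 0 0; 0.002 -0.001 0.17 0 0 0; 0.002 -0.001 0.195 0 0 0; 0.002 -0.001 0.215 0 0 0; 0.002 -0.001 0.23 0 0 0; 0.002 -0.001 0.24 0 0 0; 0.002 -0.001 0.25 0 0 0; 0.002 -0.001 0.25 0 0 0"

```text
time: 11.75
ee_pos: [0.6078, 0.193, 0.011]
tool_rot: [-0.072, -3.14, 0.0]
contact_force: [-0.4, -0.3, -0.9]
finger_gap: 0.0854
```

```bash
python3 -c "
from h import *
tcp();snap('wrist','w10')"
```

```text
t 11.75 tcp [0.6078 0.193  0.011 ] xang 177.38 tilt [-0.02 -0.  ] F [-0.4 -0.3 -0.9] gap 0.0854 q [-0.45  0.61  0.11  1.75 -0.09  0.79  1.22]
```

View pics/w10.png

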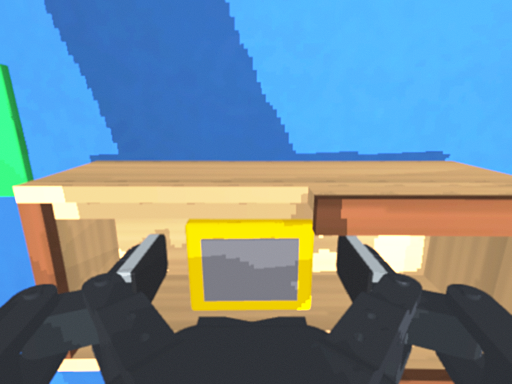

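jog_arm --motion "0 0 0 0 0 0; 0 0 0 0 0 0; 0 0 0 0 0 0; 0 0 0 0 0 0; 0 0 0 0 0 0; 0 0 -0.01 0 0 0; 0 0 -0.05 0 0 0; 0 0 -0.12 0 0 0; 0 0 -0.2 0 0 0; 0 0 -0.28 0 0 0" --gripper -1

```text
time: 12.8
ee_pos: [0.6072, 0.1928, 0.1247]
tool_rot: [-0.072, -3.14, 0.0]
contact_force: [0.9, 0.2, -1.7]
finger_gap: 0.0548
```

```bash
python3 -c "
from h import *
tcp();snap('wrist','w11');snap('scene','s11')
# holder/pink view
d=load('s11')"
```

```text
t 12.8 tcp [0.6072 0.1928 0.1247] xang 177.38 tilt [-0.06 -0.01] F [ 0.9  0.2 -1.7] gap 0.0548 q [-0.47  0.47  0.13  1.68 -0.07  0.99  1.21]
```

View pics/w11.png

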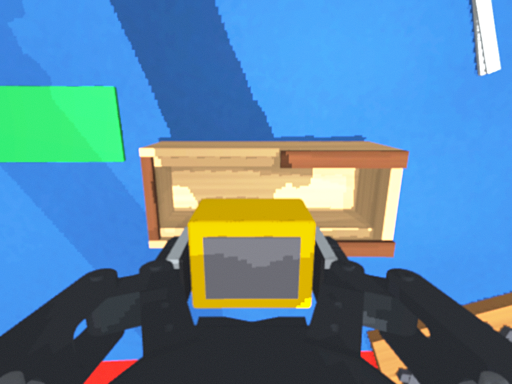

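View pics/s11.png

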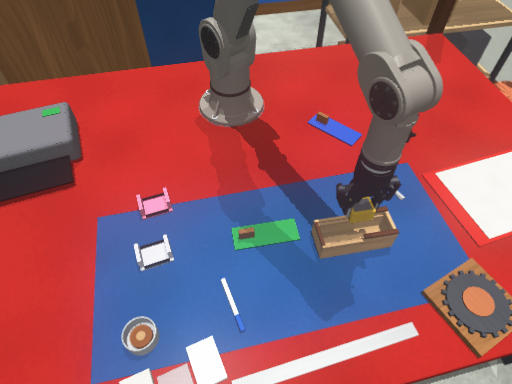

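Run:
```python
from h import *
np.set_printoptions(precision=4,suppress=True)
s=lambda u,v:(125+u/12,225+v/12)
d=load('scene0')
w=world(d,[s(190,552),s(588,428)],0.0);print(w,np.degrees(np.arctan2(-(w[1]-w[0])[0],(w[1]-w[0])[1])))
w=world(d,[s(130,218),s(480,110)],0.038);print(w,np.degrees(np.arctan2(-(w[1]-w[0])[0],(w[1]-w[0])[1])))
tcp();mv([.49,-.17,.11],185);mv([.49,-.17,.02],185)
```

```text
[[ 0.5772 -0.3318  0.    ]
 [ 0.5671 -0.2503  0.    ]] 7.10171311766873
[[ 0.5196 -0.3327  0.038 ]
 [ 0.5095 -0.261   0.038 ]] 8.06065569704303
t 12.9 tcp [0.6114 0.194  0.1293] xang 177.36 tilt [0.55 0.22] F [ 1.4  0.5 -1.9] gap 0.0548 q [-0.47  0.47  0.13  1.68 -0.07  0.99  1.21]
motion [ 0.2616 -0.9232  0.0419] [ 0.0023  0.0062 -0.0849]
motion [ 0.2638 -0.9241  0.2669] [ 0.0023  0.0062 -0.0849]
```

jog_arm --motion "0.1 -0.3 0.02 0 0 -0.107; 0.2 -0.6 0.03 0 0 -0.107; 0.264 -0.923 0.03 0 0 -0.107; 0.264 -0.923 0.03 0 0 -0.107; 0.264 -0.923 0.03 0 0 -0.107; 0.264 -0.923 0.03 0 0 -0.107; 0.264 -0.923 0.03 0 0 -0.107; 0.264 -0.923 0.03 0 0 -0.107; 0.264 -0.923 0.03 0 0 -0.107; 0.264 -0.923 0.03 0 0 -0.107"

```text
time: 13.9
ee_pos: [0.4846, -0.1715, 0.1109]
tool_rot: [0.188, -3.135, -0.001]
contact_force: [0.9, 0.3, -1.9]
finger_gap: 0.0552
```

```bash
python3 -c "
from h import *
tcp();snap('wrist','w12');mv([.49,-.17,.006],187)"
```

```text
t 13.9 tcp [ 0.4846 -0.1715  0.1109] xang -173.14 tilt [-0.06  0.05] F [ 0.9  0.3 -1.9] gap 0.0552 q [ 0.07  0.3   0.22  1.99 -0.09  0.87  2.03]
motion [-0.0119 -0.0016  0.2623] [ 0.0008 -0.0004  0.0003]
```

View pics/w12.png

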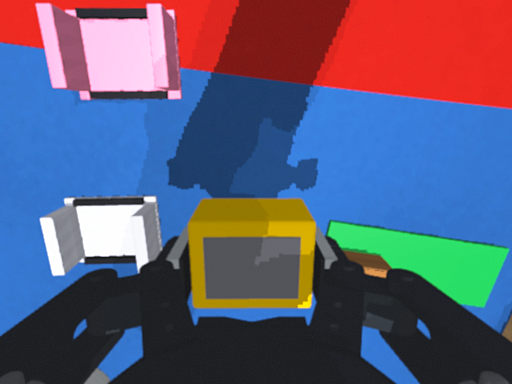

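The view shows the punch held level, the aluminium holder at (105,230) and the lid at right, with free bench below. Lowering.

jog_arm --motion "-0.01 0 0.06 0 0 0; -0.01 0 0.12 0 0 0; -0.01 0 0.17 0 0 0; -0.01 0 0.205 0 0 0; -0.01 0 0.23 0 0 0; -0.01 0 0.245 0 0 0; -0.01 0 0.255 0 0 0; -0.01 0 0.26 0 0 0; -0.01 0 0.263 0 0 0; -0.01 0 0.263 0 0 0"

```text
time: 14.95
ee_pos: [0.4899, -0.1707, 0.0064]
tool_rot: [-0.192, 3.135, -0.0]
contact_force: [-0.2, -0.1, -2.8]
finger_gap: 0.0546
```

```bash
python3 -c "
from h import *
tcp();snap('scene','s13');crop('s13',170,190,250,240,'c14',9)"
```

```text
t 14.95 tcp [ 0.4899 -0.1707  0.0064] xang -173.0 tilt [ 0.05 -0.  ] F [-0.2 -0.1 -2.8] gap 0.0546 q [ 0.1   0.47  0.19  2.05 -0.14  0.64  2.07]
```

View pics/c14.png

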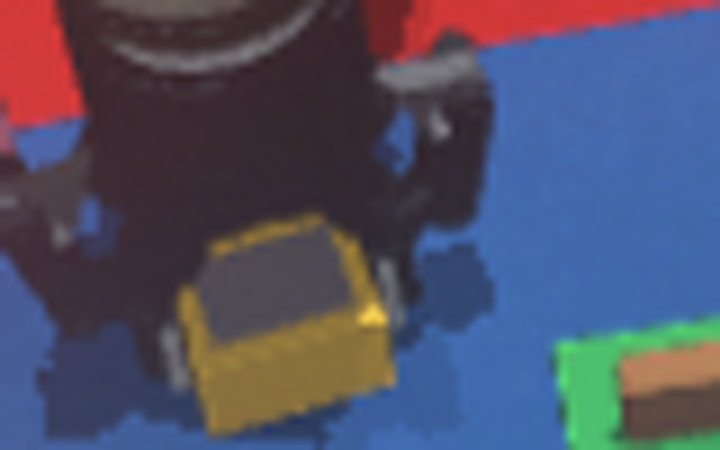

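jog_arm --motion "0 0 0.001 0 0 0; 0 0 0.002 0 0 0; 0 0 0.003 0 0 0; 0 0 0.004 0 0 0; 0 0 0.004 0 0 0; 0 0 0.004 0 0 0; 0 0 0.004 0 0 0; 0 0 0.004 0 0 0; 0 0 0.004 0 0 0; 0 0 0.004 0 0 0"

```text
time: 16.0
ee_pos: [0.4899, -0.1706, 0.0059]
tool_rot: [-0.192, 3.135, 0.001]
contact_force: [-3.2, 0.5, 11.2]
finger_gap: 0.0553
```

Bench contact confirmed (11 N). Release and rise.

jog_arm --motion "0 0 0 0 0 0; 0 0 0 0 0 0; 0 0 0 0 0 0; 0 0 0 0 0 0; 0 0 0 0 0 0; 0 0 0 0 0 0; 0 0 -0.06 0 0 0; 0 0 -0.16 0 0 0; 0 0 -0.28 0 0 0; 0 0 -0.4 0 0 0" --gripper 1

```text
time: 17.0
ee_pos: [0.4889, -0.1704, 0.1659]
tool_rot: [0.192, -3.135, -0.0]
contact_force: [1.2, 0.7, -0.6]
finger_gap: 0.0855
```

```bash
python3 -c "
from h import *
tcp();snap('wrist','w15');snap('scene','s15');crop('s15',120,180,280,280,'c15',5);mv([.52,-.25,.21],97)"
```

```text
t 17.0 tcp [ 0.4889 -0.1704  0.1659] xang -173.0 tilt [-0.06  0.01] F [ 1.2  0.7 -0.6] gap 0.0855 q [ 0.05  0.23  0.24  1.93 -0.07  0.99  2.01]
motion [-0.0413 -0.2015 -0.0954] [0.0044 0.0089 0.9999]
```

View pics/w15.png

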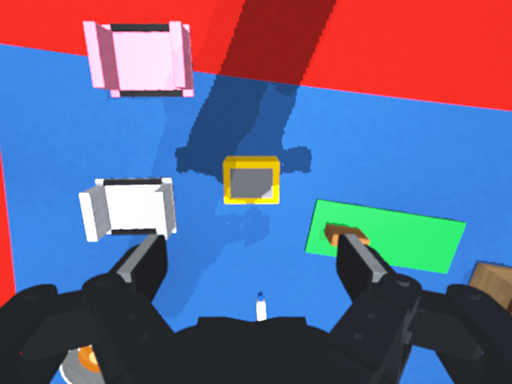

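View pics/c15.png

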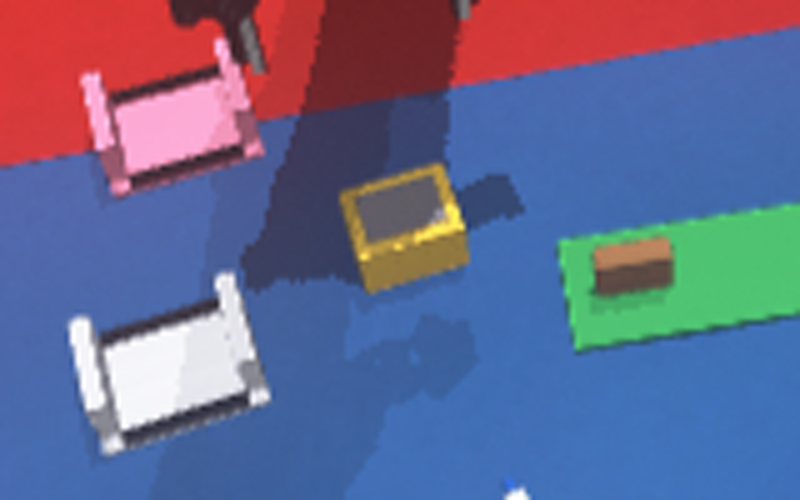

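The punch stands upright and free on the bench, in wrist view around (223–280,157–204). Turning the jaws 90° and moving to see the punch and the holder together.

jog_arm --motion "-0.05 -0.18 -0.1 0 0 1; -0.05 -0.18 -0.1 0 0 1; -0.05 -0.18 -0.1 0 0 1; -0.05 -0.18 -0.1 0 0 1; -0.05 -0.18 -0.1 0 0 1; -0.05 -0.18 -0.1 0 0 1; -0.05 -0.18 -0.1 0 0 1; -0.05 -0.18 -0.1 0 0 1; -0.05 -0.18 -0.1 0 0 1; -0.05 -0.18 -0.1 0 0 1"

```text
time: 18.1
ee_pos: [0.5177, -0.2393, 0.2035]
tool_rot: [-2.004, -2.418, 0.001]
contact_force: [0.2, -0.9, -0.4]
finger_gap: 0.0854
```

```bash
python3 -c "
from h import *
tcp();snap('wrist','w16')"
```

```text
t 18.1 tcp [ 0.5177 -0.2393  0.2035] xang 100.71 tilt [-0.07  0.02] F [ 0.2 -0.9 -0.4] gap 0.0854 q [-0.07  0.31  0.53  1.78 -0.18  1.1   0.71]
```

View pics/w16.png

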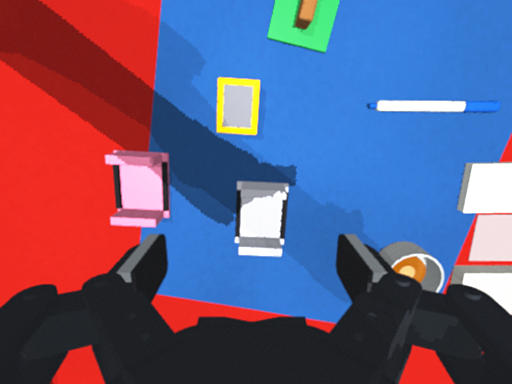

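```bash
python3 -c "
from h import *
crop('w16',205,68,275,143,'c16',8)
crop('w16',225,172,300,264,'c17',6.5 and 6)"
```

```text
(no output)
```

View pics/c16.png

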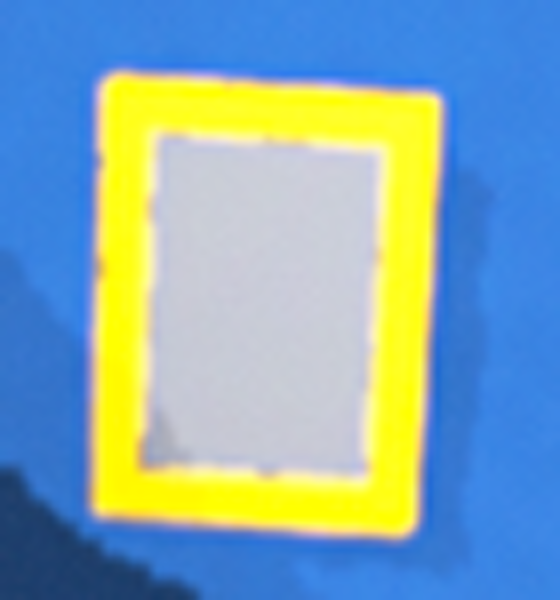

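View pics/c17.png

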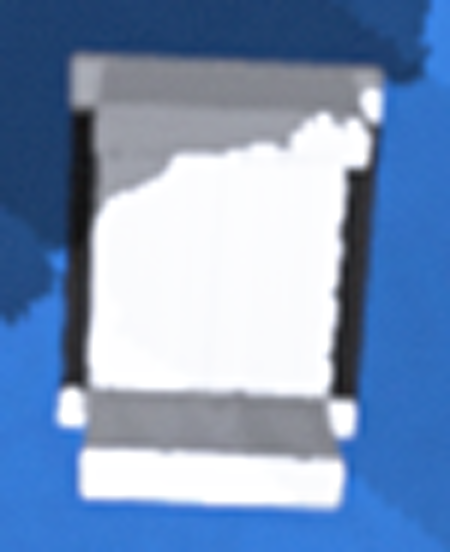

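Run:
```python
from h import *
np.set_printoptions(precision=4,suppress=True)
b=lambda u,v:(205+u/8,68+v/8)
a=lambda u,v:(225+u/6,172+v/6)
P=[((-22,28,36),b(98,72)),((22,28,36),b(443,92)),((-22,-28,36),b(91,519)),((22,-28,36),b(418,538))]
p,r=fit([('w16',P)],[.5,-.2,0]);print(p,np.degrees(p[2]));print(r.T)
H=[((-32,41,5),a(72,55)),((32,41,5),a(383,68)),((-32,-41,5),a(58,426)),((32,-41,5),a(355,437))]
C=[((-26,-31,38),a(82,450)),((26,-31,38),a(345,459))]
for h in (H,C,H+C):
  p,r=fit([('w16',h)],[.5,-.3,0]);print(p,np.degrees(p[2]));print(r.T)
# same with w15 quick look crop
crop('w15',75,170,290,250,'c18',3.7 and 3)
tcp()
```

```text
[ 0.4903 -0.171   0.1329] 7.617349858921288
[[ 0.0595  0.0203 -0.0424 -0.0418]
 [-0.0054 -0.0384  0.1087 -0.0606]]
[ 0.5406 -0.2945  0.1417] 8.118542732313173
[[ 0.0995 -0.1999  0.5322 -0.3945]
 [ 0.5428  0.5695 -0.7502 -0.6118]]
[ 0.5402 -0.2943  0.1487] 8.518452920346872
[[ 0.1581 -0.1581]
 [ 0.0043 -0.0111]]
[ 0.5405 -0.2944  0.142 ] 8.134201123371641
[[ 0.0552 -0.2388  0.5073 -0.4148  0.2235 -0.1115]
 [ 0.458   0.4714 -0.8249 -0.6984 -0.0198  0.2307]]
t 18.15 tcp [ 0.5178 -0.2393  0.2035] xang 100.51 tilt [-0.08  0.01] F [-0.1 -0.8 -0.3] gap 0.0854 q [-0.07  0.32  0.53  1.78 -0.18  1.1   0.7 ]
```

```bash
python3 -c "
from h import *
mv([.4901,-.1708,.10],97.3)"
```

```text
motion [ 0.1808 -0.0364  0.2589] [-0.0009 -0.0003  0.0357]
```

jog_arm --motion "0.18 -0.036 0.08 0 0 0.036; 0.18 -0.036 0.18 0 0 0.036; 0.18 -0.036 0.259 0 0 0.036; 0.18 -0.036 0.259 0 0 0.036; 0.18 -0.036 0.259 0 0 0.036; 0.18 -0.036 0.259 0 0 0.036; 0.18 -0.036 0.259 0 0 0.036; 0.18 -0.036 0.259 0 0 0.036; 0.18 -0.036 0.259 0 0 0.036; 0.18 -0.036 0.259 0 0 0.036"

```text
time: 19.15
ee_pos: [0.4905, -0.1718, 0.1013]
tool_rot: [2.064, 2.367, 0.001]
contact_force: [0.6, 0.5, -0.2]
finger_gap: 0.0856
```

```bash
python3 -c "
from h import *
tcp();snap('wrist','w17');mv([.4902,-.1708,.009],97.3)"
```

```text
t 19.15 tcp [ 0.4905 -0.1718  0.1013] xang 97.82 tilt [0.04 0.  ] F [ 0.6  0.5 -0.2] gap 0.0856 q [-0.15  0.35  0.49  1.99 -0.21  0.85  0.59]
motion [ 0.0022 -0.0003  0.2304] [ 0.0004 -0.      0.0059]
```

View pics/w17.png

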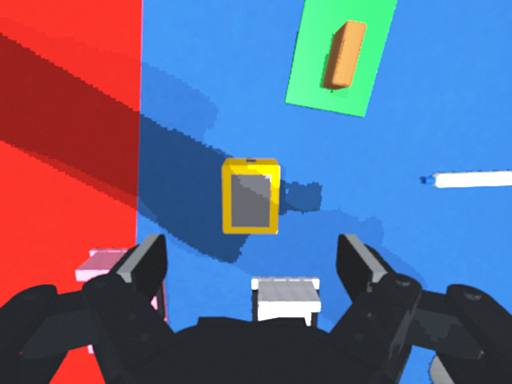

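jog_arm --motion "0.002 0 0.06 0 0 0.005; 0.002 0 0.11 0 0 0.005; 0.002 0 0.15 0 0 0.005; 0.002 0 0.18 0 0 0.005; 0.002 0 0.2 0 0 0.005; 0.002 0 0.215 0 0 0.005; 0.002 0 0.225 0 0 0.005; 0.002 0 0.23 0 0 0.005; 0.002 0 0.23 0 0 0.005; 0.002 0 0.23 0 0 0.005"

```text
time: 20.2
ee_pos: [0.4904, -0.1709, 0.0092]
tool_rot: [2.073, 2.359, 0.001]
contact_force: [-0.7, 0.3, -0.1]
finger_gap: 0.0854
```

jog_arm --motion "0 0 0 0 0 0; 0 0 0 0 0 0; 0 0 0 0 0 0; 0 0 0 0 0 0; 0 0 0 0 0 0; 0 0 0 0 0 0; 0 0 0 0 0 0; 0 0 0 0 0 0; 0 0 0 0 0 0; 0 0 0 0 0 0" --gripper -1

```text
time: 21.2
ee_pos: [0.4906, -0.171, 0.0093]
tool_rot: [2.073, 2.359, 0.001]
contact_force: [0.1, 0.4, 6.1]
finger_gap: 0.0432
```

```bash
python3 -c "
from h import *
o=tcp();p=o['ee_pos'];mv([p[0],p[1],.11],97.5);snap('wrist','w18')"
```

```text
t 21.2 tcp [ 0.4906 -0.171   0.0093] xang 97.38 tilt [ 0.05 -0.  ] F [0.1 0.4 6.1] gap 0.0432 q [-0.08  0.49  0.42  2.05 -0.32  0.66  0.67]
motion [-0.000e+00  2.000e-04 -2.518e-01] [ 0.0006  0.0001 -0.0014]
```

View pics/w18.png

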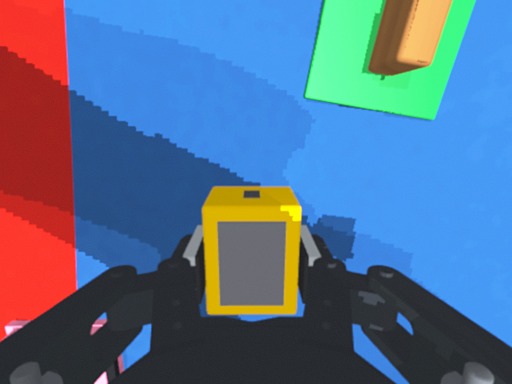

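The punch is gripped squarely across its width (gap 43 mm). Lift and carry it over the holder.

```bash
python3 -c "
from h import *
mv([.5408,-.2944,.10],97.9)"
```

```text
motion [-0.3221  0.0851 -0.2267] [ 0.0006  0.0001 -0.0058]
```

jog_arm --motion "0 0 -0.05 0 0 0; 0 0 -0.14 0 0 0; 0 0 -0.22 0 0 0; -0.08 0.02 -0.226 0 0 -0.006; -0.18 0.05 -0.226 0 0 -0.006; -0.28 0.08 -0.226 0 0 -0.006; -0.322 0.085 -0.226 0 0 -0.006; -0.322 0.085 -0.226 0 0 -0.006; -0.322 0.085 -0.226 0 0 -0.006; -0.322 0.085 -0.226 0 0 -0.006"

```text
time: 22.25
ee_pos: [0.5397, -0.2919, 0.0984]
tool_rot: [-2.059, -2.369, -0.001]
contact_force: [0.2, 0.1, -1.7]
finger_gap: 0.0429
```

```bash
python3 -c "
from h import *
tcp();mv([.5408,-.2944,.055],97.9);snap('wrist','w19');snap('scene','s19');crop('s19',110,190,210,280,'c19',6)"
```

```text
t 22.25 tcp [ 0.5397 -0.2919  0.0984] xang 98.02 tilt [-0.1   0.14] F [ 0.2  0.1 -1.7] gap 0.0429 q [ 0.07  0.51  0.48  1.77 -0.29  0.94  0.81]
motion [-0.0069  0.0019  0.1084] [-0.0009 -0.0017  0.0013]
```

View pics/w19.png

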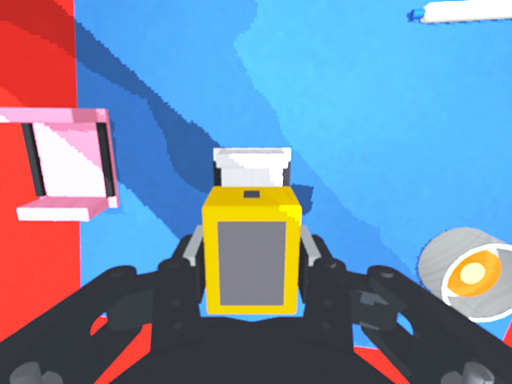

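View pics/c19.png

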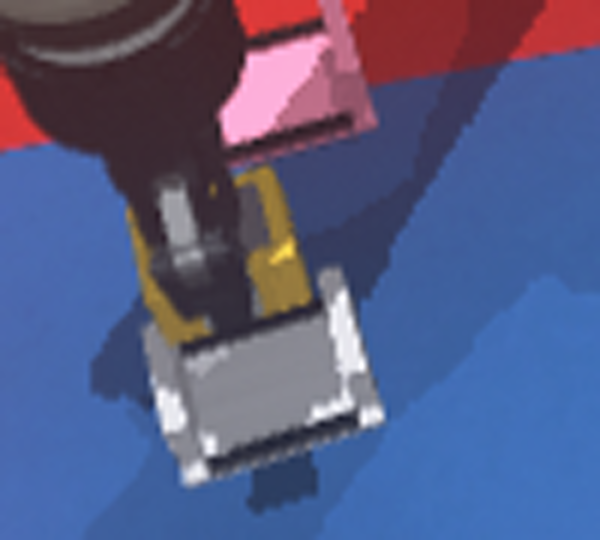

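jog_arm --motion "0 0 0.04 0 0 0; 0 0 0.07 0 0 0; 0 0 0.09 0 0 0; 0 0 0.1 0 0 0; 0 0 0.108 0 0 0; 0 0 0.108 0 0 0; 0 0 0.108 0 0 0; 0 0 0.108 0 0 0; 0 0 0.108 0 0 0; 0 0 0.108 0 0 0"

```text
time: 23.35
ee_pos: [0.5406, -0.2943, 0.0564]
tool_rot: [2.062, 2.369, 0.001]
contact_force: [1.0, -0.8, -2.3]
finger_gap: 0.0431
```

```bash
python3 -c "
from h import *
tcp();mv([.5408,-.2944,.0143],97.9);snap('wrist','w20');snap('scene','s20');crop('s20',120,205,200,275,'c20',8)"
```

```text
t 23.35 tcp [ 0.5406 -0.2943  0.0564] xang 97.92 tilt [ 0.04 -0.01] F [ 1.  -0.8 -2.3] gap 0.0431 q [ 0.09  0.56  0.46  1.79 -0.32  0.86  0.83]
motion [-0.0003  0.0005  0.1052] [0.0004 0.0001 0.0002]
```

View pics/w20.png

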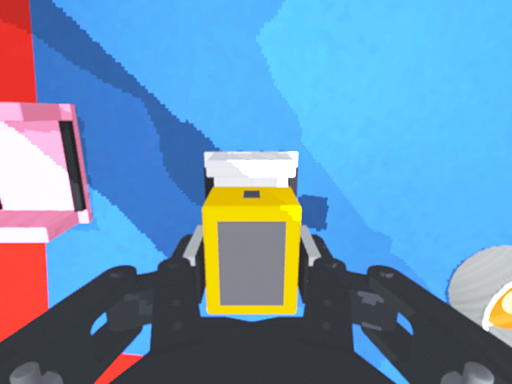

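View pics/c20.png

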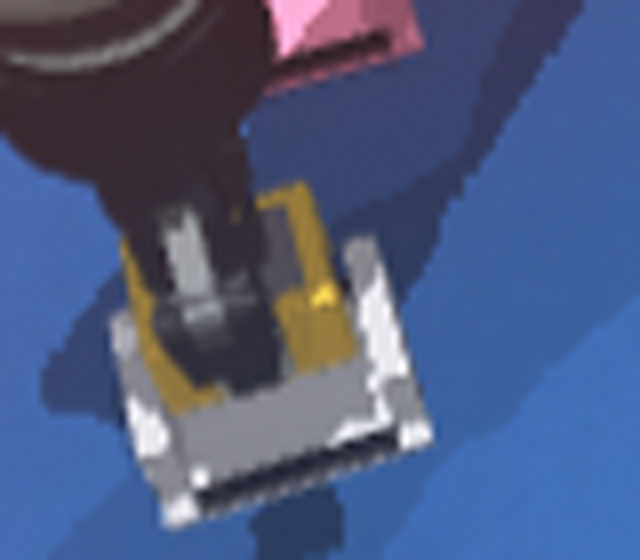

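Run:
```python
from h import *
np.set_printoptions(precision=1,suppress=True)
d=load('w20'); p=[.5405,-.2944,.1375]; c,s=np.cos(p[2]),np.sin(p[2])
q=lambda x,y,z:[p[0]+(c*x-s*y)/1e3,p[1]+(s*x+c*y)/1e3,z/1e3]
print(proj(d,[q(x,y,38) for y in (31,37,39,41) for x in(-26,26)]+[q(x,41,5) for x in (-32,32)]))
crop('w20',190,140,315,200,'c21',6)
```

```text
[[206.5 176.8]
 [296.1 176.7]
 [206.1 166.6]
 [296.5 166.5]
 [205.9 163.2]
 [296.7 163.1]
 [205.7 159.7]
 [296.8 159.6]
 [204.4 151.9]
 [298.1 151.8]]
```

View pics/c21.png

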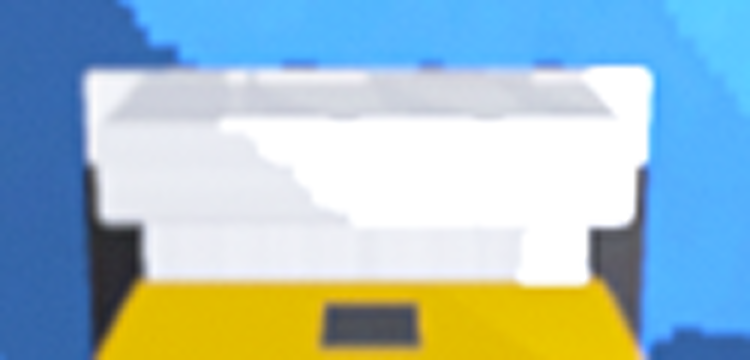

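The overlay prediction matches the holder's cheek (inner edge at row 177, outer at 160, columns 206–296) to under a pixel. Inserting.

jog_arm --motion "0 0 0.02 0 0 0; 0 0 0.04 0 0 0; 0 0 0.06 0 0 0; 0 0 0.075 0 0 0; 0 0 0.088 0 0 0; 0 0 0.097 0 0 0; 0 0 0.103 0 0 0; 0 0 0.107 0 0 0; 0 0 0.108 0 0 0; 0 0 0.108 0 0 0"

```text
time: 24.45
ee_pos: [0.5404, -0.2942, 0.0143]
tool_rot: [-2.063, -2.369, -0.001]
contact_force: [-3.9, 2.7, 6.9]
finger_gap: 0.0431
```

```bash
python3 -c "
from h import *
tcp();snap('wrist','w22')"
```

```text
t 24.45 tcp [ 0.5404 -0.2942  0.0143] xang 97.91 tilt [0.01 0.05] F [-3.9  2.7  6.9] gap 0.0431 q [ 0.11  0.62  0.43  1.81 -0.35  0.79  0.86]
```

View pics/w22.png

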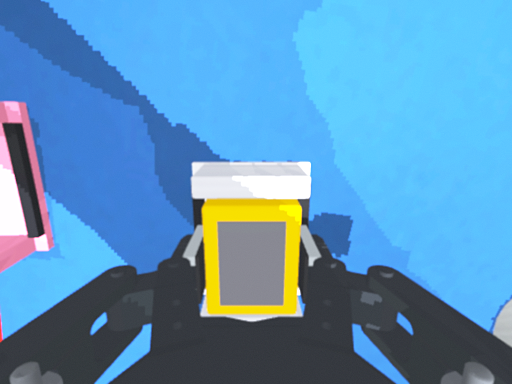

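The punch is down on the base: TCP 14.3 mm as predicted, with 7 N of contact. Release, rise and check.

jog_arm --motion "0 0 0 0 0 0; 0 0 0 0 0 0; 0 0 0 0 0 0; 0 0 0 0 0 0; 0 0 0 0 0 0; 0 0 0 0 0 0; 0 0 -0.06 0 0 0; 0 0 -0.16 0 0 0; 0 0 -0.28 0 0 0; 0 0 -0.4 0 0 0" --gripper 1

```text
time: 25.5
ee_pos: [0.5398, -0.2941, 0.1742]
tool_rot: [-2.062, -2.369, 0.001]
contact_force: [1.3, -0.2, -0.1]
finger_gap: 0.0857
```

jog_arm --motion "0.1 0 -0.08 0 0 0; 0.1 0 -0.08 0 0 0; 0.1 0 -0.08 0 0 0; 0.1 0 -0.08 0 0 0; 0.1 0 -0.08 0 0 0; 0.1 0 -0.08 0 0 0; 0.1 0 -0.08 0 0 0; 0.1 0 -0.08 0 0 0; 0.1 0 -0.08 0 0 0; 0.1 0 -0.08 0 0 0"

```text
time: 26.5
ee_pos: [0.5348, -0.2546, 0.2048]
tool_rot: [-2.063, -2.369, -0.0]
contact_force: [0.6, -0.3, -0.3]
finger_gap: 0.0857
```

```bash
python3 -c "
from h import *
tcp();snap('wrist','w23');snap('scene','s23');crop('w23',200,120,320,260,'c23',4);crop('s23',120,200,320,280,'c24',4)"
```

```text
t 26.5 tcp [ 0.5348 -0.2546  0.2048] xang 97.92 tilt [-0.    0.01] F [ 0.6 -0.3 -0.3] gap 0.0857 q [-0.04  0.36  0.53  1.72 -0.2   1.12  0.69]
```

View pics/w23.png

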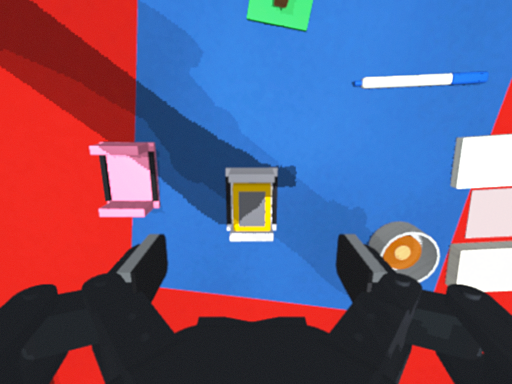

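View pics/c24.png

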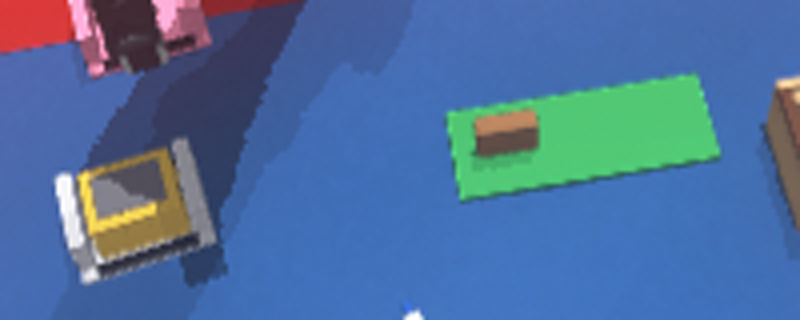

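The punch sits between the cheeks, at wrist (232–271,183–232). A numeric check of its position and level, plus the bystanders.

Run:
```python
from h import *
crop('w23',220,160,285,245,'c25',7)
a=load('scene0')['image'].astype(int);b=load('s23')['image'].astype(int)
for n,(u,v) in dict(tin=(140,337),pen=(233,305),sci=(384,182)).items():
    print(n,np.abs(a-b)[v-28:v+28,u-28:u+28].mean().round(2))
```

```text
tin 6.02
pen 5.64
sci 10.46
```

View pics/c25.png

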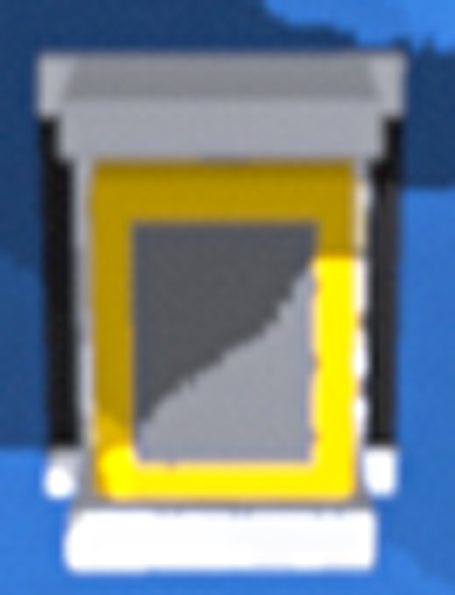

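Run:
```python
from h import *
np.set_printoptions(precision=4,suppress=True)
a=lambda u,v:(220+u/7,160+v/7)
for z in (41,46):
  p,r=fit([('w23',[((-22,28,z),a(92,163)),((22,28,z),a(357,163)),((-22,-28,z),a(100,499)),((22,-28,z),a(357,499))])],[.54,-.29,.14]);print(z,p,np.degrees(p[2]),r.T.tolist())
```

```text
41 [ 0.5412 -0.2924  0.1448] 8.295744373248613 [[-0.6712547699631841, 0.9201861372899884, -0.5745584884269306, 0.4014337620495212], [0.8762063532920763, 0.5556318176302568, -0.6292780662295456, -0.9238524161255839]]
46 [ 0.541  -0.2908  0.142 ] 8.134421416331435 [[-0.9200453305812175, 1.3418110386398325, -0.9291777296110695, 0.658311226715], [0.46667934518458765, 0.2501166979121763, -0.26348964814366127, -0.4628685696589514]]
```

View pics/s23.png

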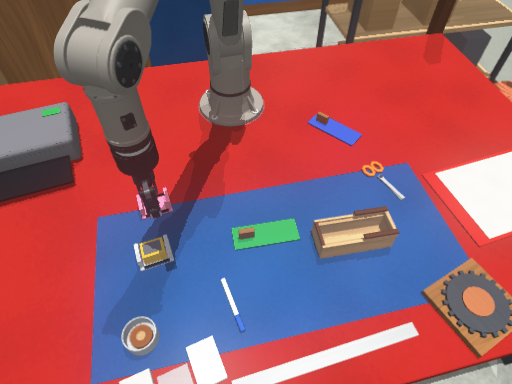

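```bash
python3 -c "
from h import *
robot.close_job();print('done')"
```

```text
the job is handed in; nothing more can be done
done
```

The job is done and handed in at about 26.6 s of the 72 s allowed. No verdict is reported, so these are my own checks.

**What I did**
- **Lid:** I raised the green lid level by about 8 mm over the lip and drew it out with only its own weight showing on the wrist. I then laid it flat on the bench, grip up.
- **Punch:** I lifted it out by its ends, stood it on the bench and let go. I took it again across its narrower width and lowered it between the holder's cheeks.

**Last checks**
- **Seating height:** At release the tool was at 14.3 mm, the height expected with the punch seated on the base, with about 7 N of contact. After release, the picture showed the punch between the cheeks and inside the side lips.
- **Position:** The fit to that picture puts it about 1 mm across and 2 mm along from the holder's centre, with under 0.5° of twist. That fit is only good to about 1 pixel. The 2 mm along disagrees with the tool pose at release (about 0.2 mm), but both are within tolerance.
- **Lid and bystanders:** By eye in the final picture the lid lies flat, and the tin, pen and scissors are where they started. A pixel-difference check on those three gave no clear answer because shadows and lighting changed.
- **Arm:** It is raised clear and touching nothing.

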